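Hold the recessed reset button of the bench tester down with a screwdriver

ROBOT

A 6-joint arm with a two-finger parallel gripper is mounted at the origin on the work surface; the furniture and walls round the work are solid. World frame = base frame: x ahead of the robot, y to its left, z up, the work surface at z = 0. Lengths are in m, angles in rad, forces in N, time in s.
With the tool pointing down it reaches from about 0.3 to 0.875 m from the base axis. Payload 4.2 kg.
Tool frame: the origin (TCP) lies midway between the tips of the shut fingers; the grasp point (between the pads) lies 19 mm behind it; z points along the fingers, x is the direction in which the jaws open and shut, and the axes are right-handed (so a half turn about z gives the same grasp; the last joint's range is limited). The gripper opens to 85 mm and grips with 20 to 120 N. Pads are 22 mm wide; open, the fingers measure 114 mm over their backs; the gripper's body (76 mm by 85 mm) begins 54 mm behind the grasp point. The pads swing forward as they close: fully open they stand 13 mm farther back than shut.
Start: joints at [-1.177, 0.32, 1.565, -0, 1.257, -0.02], TCP at [0.231, -0.526, 0.231] pointing down, gripper open.
Joint ranges: [-3.11, 3.11], [-0.84, 2.01], [0.21, 2.61], [-1.34, 4.49], [0.05, 2.63], [-2.56, 2.56]. Speed limits (rad/s): [2.57, 2.57, 3.14, 3.14, 3.14, 3.14].

INTERFACE

Orientations are given as a unit quaternion [x, y, z, w].
In Python, from rig import read_state, get_image, job_done gives the robot as it stands.
- The arm moves only by the tool send_rows, never from a script. Its argument "moves" is a list of rows, each a list of 7 numbers: the shift along the tool's x, y, z in cm, then the turn, a rotation vector about the tool's x, y, z in units of 6 degrees (1.0 is 6 degrees), then the closure, from 0 (fully open) to 1 (shut). In form: [[dx, dy, dz, rx, ry, rz, hand], ...]. A call has 1 to 12 rows; each row shifts and turns the pose as measured when the row begins, along the tool's axes as they then stand; what a row does not reach is not made up. A row lasts 1/12 s, in which the tool goes at most 41.7 mm and 7.16 degrees, less where a joint would pass 70% of its speed; a pose out of reach is approached as far as the arm can. A call with a gripper value outside its range is refused whole. The fingers move at their own pace and stop on an object; "force" is the grip in N (left out, the last holds). Time passes only in rows, so rows that do not move let the fingers close. It gives the time, the measured TCP pose, the force and the opening at its end, in the units of the state.
- read_state(): the state, without advancing time (a new reading comes with each control period).
- get_image(name): name is "side" or "top" or "wrist"; returns a dict with "frame" (384x512x3 uint8, red, green, blue), "fx", "fy", "cx", "cy" (pixels), "k1" (the pictures are not rectified: a ray, as slopes to the right and down, at radius r is drawn at 1 + k1 r^2 times it, then the intrinsics apply), "pose" (4x4, takes a point from camera to world coordinates). Camera axes: x right, y up, looking along -z (the intrinsics and any distortion apply to the point x, -y, -z); pixel columns grow to the right and rows downward; lengths in m; the calibration is good to about 2 mm. A picture is of the moment at which its call begins. There is no depth.
- job_done(): hands the job in, once; it reports no verdict.
The state is a dict: "time_s": time; "joint_positions": joint angles; "qd": joint speeds; "joint_torque": joint torques, N m; "tcp_pos": TCP position; "tool_rot": TCP orientation; "force": force on the tool from outside, world axes, zero at the start; "ft_torque": the same for the moment, N m; "finger_gap": opening from 0.0 (shut) to 1.0 (fully open).
Only numpy, scipy, OpenCV 4.12 (cv2) and the standard library are available. Lean on these libraries where they do the work, as an engineer would, in place of code of your own. Each camera call takes 0.05 s, during which the arm holds its last target.

TASK

Lift the screwdriver out of its wooden stand, lower its blade through the round hole in the top of the grey bench tester, and gently push the reset button hidden at the bottom of it well down, never leaning on the tester with more than 20 N. Finish while still gripping the screwdriver and holding the button down; do not press the other button in the square hole, and leave the glue bottle and the spare lens housing where they are.

Things in the scene. Friction and masses are not known exactly. Their poses are not given: they have to be found in the camera images.
- tester: Grey box-shaped bench tester fixed to the desk, 100 x 150 x 60 mm (x, y, z), with a black display and a round black knob (11 mm high) on the far half of its top and two 18 mm wide vertical holes on the near half: the round one at its +y end, the square one at its -y end, 84 mm apart. Two small clear lamps sit between the holes. Origin: centre of its underside; z up, -x is the front.
- round_hole (a point): Centre of the mouth of the round hole, level with the tester's top, 60 mm above the desk. The hole is 18 mm in diameter, straight down, 36 mm deep; the white reset button fills it 22 mm below the mouth (button at rest).
- square_hole (a point): Centre of the mouth of the square hole (18 x 18 mm), level with the tester's top; another, square button lies 22 mm below it and must not be pressed (not beyond 3 mm).
- reset_face (a point): Centre of the upper face of the reset button, 16 mm in diameter; moves down with the button.
- reset_button (a joint): Travel of the reset button in m: 0 at rest, 0.008 at its stop, growing as it is pushed down. Springs back. It takes 1.5 N to start it, 4.5 N at 4 mm, 7.5 N at 8 mm, then it is rigid.
- other_button (a joint): Travel of the button in the square hole in m: same spring, 0 at rest; stays below 0.003.
- stand: Wooden tool stand fixed to the desk, foot 76 x 76 mm, block 60 x 60 x 70 mm (x, y, z), with one square upright socket of 6 x 6 mm, 62 mm deep, in the middle of its top, in which the screwdriver stands. Origin: centre of its underside.
- screwdriver: Small screwdriver, 194 mm long, about 60 g, standing upright in the stand with the blade down: round fluted plastic handle 85 mm long and up to 24 mm thick, at the top, then a thin steel shank of 4.3 mm and a flat blade about 4 mm wide. It stands loosely and may lean by up to about 0.04 rad. The body's x axis runs towards the blade (3 degrees off the shank's own line); the origin lies at mid length, about 8 mm beside the shank's axis: use the two points below instead.
- blade_tip (a point): End of the screwdriver's blade, on its axis: at the start 8 mm above the desk, in the stand.
- handle_mid (a point): Point on the screwdriver's axis inside the handle, 160 mm from the blade's end and 34 mm below the handle's top; a good place to grip. The handle is about 20 to 24 mm thick here.
- adhesive_bottle: Small glue bottle with a pointed spout, 34 mm wide, 126 mm tall, upright on the desk; a bystander, to be left alone (not shifted by 30 mm). Origin: centre of its underside.
- spare_housing: Black lens housing, 63 x 91 x 22 mm block with a large round opening, lying flat on the desk; a bystander (not shifted by 30 mm). Origin: centre of its underside.
Not all that is in view belongs to the job. Of the things that look like the screwdriver, the larger one is meant.

How it is judged:
By the outcome, as a careful person would: the job done as asked, in the order asked, and still so for the second after the job is handed in, while the arm keeps its last pose, push and grip.
It also fails if it takes over 38 s, if anything falls off the work surface, if the arm or the gripper's body presses on something with over 40 N, if the wrist force passes 120 N, or if a joint passes its speed limit or range.

## Working session

There is one attempt and no reset: what is moved stays moved. The work goes in short steps, Python scripts to look and compute and a tool call to move; the robot and the scene stay as the last step left them, time stands still between calls to the robot, and variables do not carry over. Pictures are saved under pics/ and viewed, and the job is handed in when it is done.

Besides the shell and the picture viewer there is one more tool, called after "Request:" by a JSON object that holds its "op" and its "data", one argument or row to a line. send_rows: Moves the arm, as the interface text tells. Its arguments: {"type":"object","properties":{"moves":{"type":"array","items":{"type":"array","items":{"type":"number"}}},"force":{"type":"number"}},"required":["moves"]}

```bash
mkdir -p pics; ls
cat > h.py <<'E'
import numpy as np, cv2
from rig import read_state, get_image, job_done
def grab(n,f):
    d=get_image(n); cv2.imwrite('pics/'+f+'.png',d['frame'][:,:,::-1]); np.save('pics/'+f+'.npy',d,allow_pickle=True); return d
def load(f): return np.load('pics/'+f+'.npy',allow_pickle=True).item()
def ray(d,u,v):
    a=np.array([(u-d['cx'])/d['fx'],(v-d['cy'])/d['fy']]); s=a.copy()
    for _ in range(30): s=a/(1+d['k1']*(s@s))
    P=np.array(d['pose']); r=P[:3,:3]@np.array([s[0],-s[1],-1]); return P[:3,3],r/np.linalg.norm(r)
def proj(d,p):
    P=np.array(d['pose']); c=P[:3,:3].T@(np.array(p)-P[:3,3]); s=np.array([c[0],-c[1]])/-c[2]
    s=s*(1+d['k1']*(s@s)); return s*[d['fx'],d['fy']]+[d['cx'],d['cy']]
def tri(*obs):
    A=np.zeros((3,3));b=np.zeros(3);R=[ray(*o) for o in obs]
    for o,r in R: M=np.eye(3)-np.outer(r,r);A+=M;b+=M@o
    x=np.linalg.solve(A,b); return x,[np.linalg.norm((np.eye(3)-np.outer(r,r))@(x-o)) for o,r in R]
def atz(d,u,v,z):
    o,r=ray(d,u,v); return o+r*(z-o[2])/r[2]
def crop(f,x0,y0,x1,y1,k,out):
    im=cv2.imread('pics/'+f+'.png')[y0:y1,x0:x1]; cv2.imwrite('pics/'+out+'.png',cv2.resize(im,None,fx=k,fy=k,interpolation=cv2.INTER_CUBIC))
E
python3 - <<'E'
from h import *
for n in('side','top','wrist'):
    d=grab(n,n+'0'); print(n,d['fx'],d['k1'],np.round(d['pose'],3).tolist())
print(read_state())
E
```

```text
pics
side 406.6640788667354 -0.04193591756082776 [[-0.999, 0.04, -0.028, 0.557], [-0.042, -0.42, 0.907, 1.079], [0.025, 0.907, 0.421, 0.566], [0.0, 0.0, 0.0, 1.0]]
top 408.72320090766283 -0.0167374050133847 [[0.018, 0.989, -0.149, 0.42], [-1.0, 0.019, 0.009, 0.12], [0.011, 0.149, 0.989, 1.075], [0.0, 0.0, 0.0, 1.0]]
wrist 302.85650888257976 0.001584678265866478 [[0.402, 0.874, 0.273, 0.3], [-0.916, 0.384, 0.119, -0.496], [-0.001, -0.297, 0.955, 0.374], [0.0, 0.0, 0.0, 1.0]]
{'time_s': 0.15, 'joint_positions': array([-1.17698728e+00,  3.20146339e-01,  1.56538960e+00, -1.60931205e-05,
        1.25742601e+00, -2.00178437e-02]), 'qd': array([-0.00033944, -0.00175633, -0.00401102, -0.00151139, -0.00061903,
        0.00015371]), 'joint_torque': array([ 3.93045038e-04, -4.15842175e+01, -2.34346461e+01,  1.14040295e-04,
        6.00438376e-03,  1.84000800e-05]), 'tcp_pos': array([ 0.23106408, -0.52613344,  0.23067824]), 'tool_rot': array([ 8.37293264e-01, -5.46753620e-01, -5.69956880e-04, -3.79413718e-04]), 'force': array([-0.42057638, -0.48110241, -0.85632087]), 'ft_torque': array([-0.03473022,  0.03294885, -0.01958247]), 'finger_gap': 0.9994115999847997}
```

View pics/side0.png

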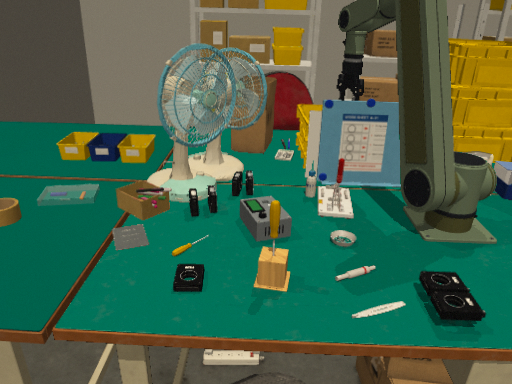

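View pics/top0.png

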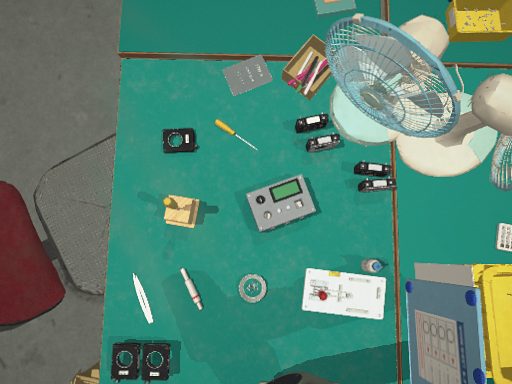

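View pics/wrist0.png

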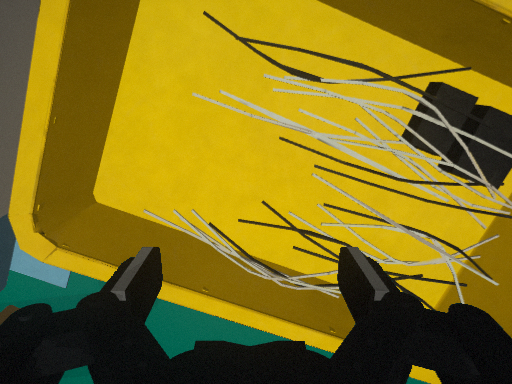

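The top picture has image-up = +x and image-right = -y. There are three screwdriver-like things:
- A yellow one upright in the wooden stand, at side (275,220), top (170,203).
- A small yellow one lying on the desk, at top (235,133).
- A red-handled one in the white tray, at top (322,295).

The upright one in the stand fits the description. I'll confirm it in crops.

Run:
```python
from h import *
crop('side0',225,185,305,300,7,'sc');crop('top0',150,180,210,235,10,'tc');crop('top0',235,165,330,240,8,'tt')
```

```text
(no output)
```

View pics/sc.png

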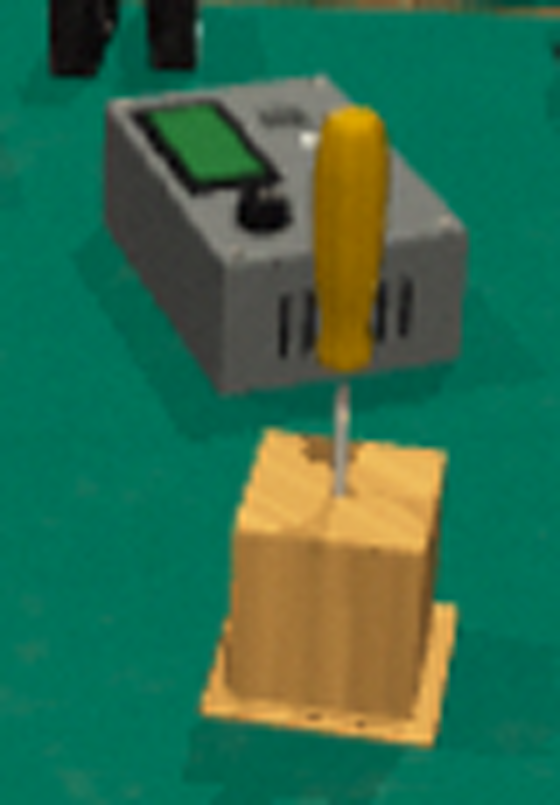

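View pics/tc.png

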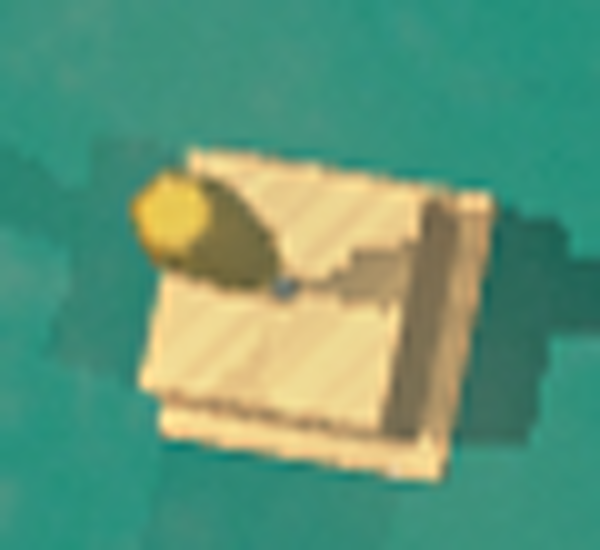

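View pics/tt.png

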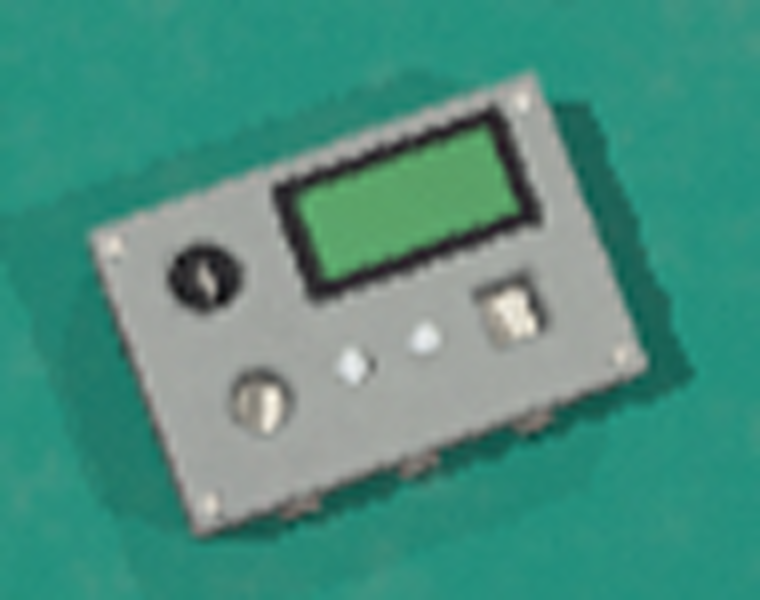

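Run:
```python
from h import *
s=load('side0');t=load('top0')
S=lambda x,y:(s,225+(x+.5)/7-.5,185+(y+.5)/7-.5)
T=lambda x,y:(t,150+(x+.5)/10-.5,180+(y+.5)/10-.5)
U=lambda x,y:(t,235+(x+.5)/8-.5,165+(y+.5)/8-.5)
print('handle top',tri(S(357,115),T(172,212)))
print('entry',tri(S(341,494),T(287,288)), atz(*T(287,288),.07))
for n,p in dict(round=(261,403),square=(514,312),lamp1=(352,363),lamp2=(425,336),c1=(92,236),c2=(540,72),c3=(648,362),c4=(200,532)).items(): print(n,atz(*U(*p),.06))
# corners tri: side crop: front-left? (107,100),(320,77),(465,230),(222,262)
for a,b in (((107,100),(540,72)),((222,262),(92,236)),((465,230),(200,532)),((320,77),(648,362))): print(a,tri(S(*a),U(*b)))
# stand block top corners
print([atz(*T(*p),.07).round(4) for p in ((192,150),(430,190),(385,437),(143,388))])
for a,b in (((445,453),(143,388)),((265,432),(430,190)),((420,550),(143,388))): print(a,tri(S(*a),T(*b)))
```

```text
handle top (array([0.52487375, 0.30672032, 0.20255142]), [np.float64(0.0005690531702938587), np.float64(0.000569053170294058)])
entry (array([0.52280835, 0.30606816, 0.06813058]), [np.float64(0.0007197900278221951), np.float64(0.0007197900278219974)]) [0.5218979  0.30578163 0.07      ]
round [0.51065402 0.08583227 0.06      ]
square [0.54065274 0.00707019 0.06      ]
lamp1 [0.52368507 0.05762091 0.06      ]
lamp2 [0.53258047 0.03488894 0.06      ]
c1 [0.56211161 0.13954669 0.06      ]
c2 [ 0.61722348 -0.00097453  0.06      ]
c3 [ 0.52572711 -0.03488509  0.06      ]
c4 [0.470307   0.10414084 0.06      ]
(107, 100) (array([ 0.61757582, -0.00100067,  0.05994819]), [np.float64(0.0003361622184112437), np.float64(0.0003361622184113059)])
(222, 262) (array([0.56397517, 0.13941762, 0.06053946]), [np.float64(0.001924472927093911), np.float64(0.0019244729270938372)])
(465, 230) (array([0.47176593, 0.10397599, 0.06000888]), [np.float64(0.0014667285483171292), np.float64(0.0014667285483171639)])
(320, 77) (array([ 0.52712523, -0.03519146,  0.05878892]), [np.float64(0.0012684475422982586), np.float64(0.0012684475422981055)])
[array([0.5558, 0.3309, 0.07  ]), array([0.5469, 0.2715, 0.07  ]), array([0.4857, 0.2801, 0.07  ]), array([0.4966, 0.34  , 0.07  ])]
(445, 453) (array([0.4938923 , 0.33301554, 0.10203351]), [np.float64(0.00020497127603286394), np.float64(0.00020497127603283025)])
(265, 432) (array([0.54770698, 0.27168008, 0.06886471]), [np.float64(0.0006288578145660318), np.float64(0.0006288578145659837)])
(420, 550) (array([0.49806565, 0.33970963, 0.07057642]), [np.float64(0.0015642760112891012), np.float64(0.0015642760112890817)])
```

Run:
```python
from h import *
s=load('side0');t=load('top0')
print('board knobs',tri((s,371,104),(t,410,290)),tri((s,328,103),(t,468,298)))
print('fan near knobs',tri((s,163,95),(t,330,50)),tri((s,200,140),(t,385,133)),'fan low',atz(t,385,135,.3))
print('bottle',tri((s,312,165),(t,369,266)),'red',tri((s,341,162),(t,322,295)))
print('fanbase',[atz(t,*p,.03) for p in((335,120),(365,143),(420,175))])
```

```text
board knobs (array([ 0.29920084, -0.14971196,  0.32452047]), [np.float64(0.058640618473955124), np.float64(0.05864061847395512)]) (array([ 0.34260058, -0.28807302,  0.29088844]), [np.float64(0.0029526902551975944), np.float64(0.0029526902551975202)])
fan near knobs (array([ 0.81870536, -0.0193872 ,  0.34598866]), [np.float64(0.014008389409403599), np.float64(0.014008389409403608)]) (array([ 0.72797749, -0.17868057,  0.17225684]), [np.float64(0.032642333651504825), np.float64(0.03264233365150471)]) fan low [ 0.65105544 -0.13578992  0.3       ]
bottle (array([ 0.39437761, -0.14951996,  0.11983914]), [np.float64(0.003042836876017634), np.float64(0.0030428368760176258)]) red (array([ 0.33038571, -0.03057523,  0.17579968]), [np.float64(0.0004274847124511459), np.float64(0.0004274847124512426)])
fanbase [array([ 0.77004231, -0.0923041 ,  0.03      ]), array([ 0.7086555 , -0.17116182,  0.03      ]), array([ 0.62549987, -0.31416818,  0.03      ])]
```

The geometry agrees with the text: handle top z 0.2025 (expected 0.202), stand top 0.068–0.071 (0.070), tester top 0.060, holes 84.3 mm apart. I'll raise the arm first and then swing round.

Request:
{"op": "send_rows", "data": {
  "moves": [
    [0,0,-3,0,0,0,0],
    [-1,0,-3.5,0,0,0,0],
    [-1,0,-3.5,0,0,0,0],
    [-1,0,-3.5,0,0,0,0],
    [-1,0,-3.5,0,0,0,0],
    [-1,0,-1,0,0,0,0]
  ],
  "force": 60
}}

```text
time_s: 0.65
tcp_pos: [0.2101, -0.4783, 0.4104]
tool_rot: [0.837, -0.547, -0.008, -0.006]
force: [-1.4, -0.9, 0.8]
finger_gap: 0.999
```

Request:
{"op": "send_rows", "data": {
  "moves": [
    [0,-4,0,0,0,-0.7,0],
    [0,-4,0,0,0,-0.7,0],
    [0,-4,0,0,0,-0.7,0],
    [0,-4,0,0,0,-0.7,0],
    [0,-4,0,0,0,-0.7,0],
    [0,-4,0,0,0,-0.7,0],
    [0,-4,0,0,0,-0.7,0],
    [0,-4,0,0,0,-0.7,0],
    [0,-4,0,0,0,-0.7,0],
    [0,-4,0,0,0,-0.7,0],
    [0,-4,0,0,0,-0.7,0],
    [0,-4,0,0,0,-0.7,0]
  ]
}}

```text
time_s: 1.65
tcp_pos: [0.5308, -0.1287, 0.4063]
tool_rot: [0.992, -0.126, -0.01, -0.006]
force: [-0.1, -0.6, 0.5]
finger_gap: 1.0
```

Request:
{"op": "send_rows", "data": {
  "moves": [
    [0,-4,0,0,0,-0.7,0],
    [0,-4,0,0,0,-0.7,0],
    [0,-4,0,0,0,-0.7,0],
    [0,-4,0,0,0,-0.7,0],
    [0,-4,0,0,0,-0.7,0],
    [0,-4,0,0,0,-0.7,0],
    [0,-4,0,0,0,-0.7,0],
    [0,-4,0,0,0,-0.7,0],
    [0,-4,0,0,0,-0.7,0],
    [0,-2,0,0,0,-0.7,0],
    [0,0,0,0,0,0,0]
  ]
}}

```text
time_s: 2.57
tcp_pos: [0.4984, 0.2639, 0.3988]
tool_rot: [0.965, 0.261, -0.017, -0.012]
force: [-0.4, -0.6, 0.3]
finger_gap: 1.001
```

```bash
cat >> h.py <<'E'
from scipy.spatial.transform import Rotation as R
def delta(target,yaw=None):
    st=read_state(); r=R.from_quat(st['tool_rot']); M=r.as_matrix()
    print('tcp',st['tcp_pos'].round(4),'F',st['force'].round(2),'gap',st['finger_gap'],'t',st['time_s'],'q',st['joint_positions'].round(2))
    print('shift cm',(M.T@(np.array(target)-st['tcp_pos'])*100).round(2))
    a=np.arctan2(M[1,0],M[0,0]) if yaw is None else yaw
    T=np.array([[np.cos(a),np.sin(a),0],[np.sin(a),-np.cos(a),0],[0,0,-1.]])
    print('yaw',np.degrees(a),'turn units',(np.degrees((r.inv()*R.from_matrix(T)).as_rotvec())/6).round(3))
E
python3 -c "
from h import *
delta([.5243,.3065,.27],np.radians(30))
grab('wrist','w1')"
```

```text
tcp [0.4984 0.2639 0.3988] F [-0.36 -0.6   0.29] gap 1.0005851265785926 t 2.5667 q [ 0.45  0.26  1.23  0.03  1.67 -0.08]
shift cm [ 4.73 -1.97 12.83]
yaw 29.999999999999996 turn units [-0.3    0.253  0.045]
```

View pics/w1.png

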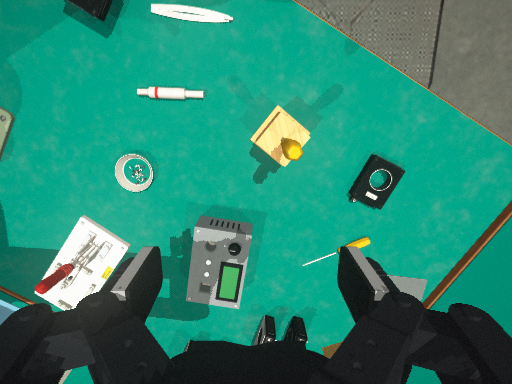

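Wrist view: the yellow handle stands in the wooden stand at (290,147). The tester is at (218,262) and the small lying screwdriver at (345,248). Next I'll align above the handle.

Request:
{"op": "send_rows", "data": {
  "moves": [
    [1.2,-0.5,3,-0.1,0.1,0,0],
    [1.2,-0.5,3,-0.1,0.1,0,0],
    [1.2,-0.5,3,-0.1,0.1,0,0],
    [1.1,-0.5,2.5,0,0,0,0],
    [0,0,0,0,0,0,0]
  ]
}}

```text
time_s: 3.03
tcp_pos: [0.5316, 0.2994, 0.2801]
tool_rot: [0.967, 0.254, 0.006, 0.003]
force: [-0.9, -0.3, -0.7]
finger_gap: 1.003
```

```bash
python3 -c "
from h import *
delta([.5243,.3065,.27],np.radians(30))
w=grab('wrist','w2'); grab('side','s2')
print(proj(w,[.5249,.3067,.2025]),proj(w,[.5222,.3059,.07]))"
```

```text
tcp [0.5316 0.2994 0.2801] F [-0.87 -0.34 -0.74] gap 1.0027425423809184 t 3.0333 q [ 0.5   0.35  1.4  -0.01  1.38 -0.01]
shift cm [-0.3  -0.98  1.  ]
yaw 29.999999999999996 turn units [ 0.076 -0.091 -0.093]
[246.14829831 188.35531867] [243.98876508 154.88544678]
```

View pics/w2.png

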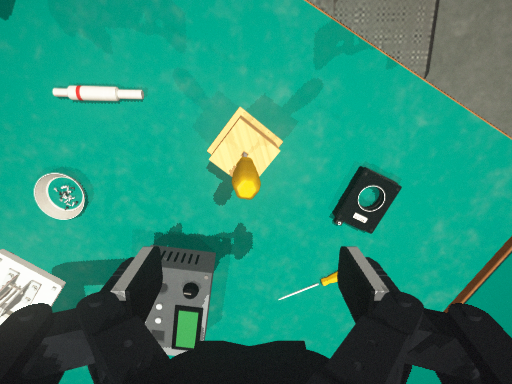

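The handle top is at (246,187) and the socket entry at (245,155). The predictions were (246,188) and (244,155), so the positions hold. I'll descend.

Request:
{"op": "send_rows", "data": {
  "moves": [
    [-0.3,-1,0,0.07,-0.09,-0.09,0],
    [0,0,2,0,0,0,0],
    [0,0,0,0,0,0,0]
  ]
}}

```text
time_s: 3.38
tcp_pos: [0.5266, 0.3054, 0.2714]
tool_rot: [0.966, 0.257, 0.007, -0.002]
force: [-0.8, -0.3, -0.9]
finger_gap: 0.996
```

```bash
python3 -c "
from h import *
delta([.5243,.3065,.149],np.radians(30))"
```

```text
tcp [0.5266 0.3054 0.2714] F [-0.76 -0.32 -0.85] gap 0.9961663846715963 t 3.3833 q [ 0.51  0.34  1.43 -0.    1.36 -0.01]
shift cm [-0.33 -0.22 12.24]
yaw 29.999999999999996 turn units [ 0.005 -0.144 -0.041]
```

Request:
{"op": "send_rows", "data": {
  "moves": [
    [-0.25,-0.1,0.5,0,-0.14,-0.04,0],
    [0,0,2,0,0,0,0],
    [0,0,2,0,0,0,0],
    [0,0,2,0,0,0,0],
    [0,0,2,0,0,0,0],
    [0,0,0,0,0,0,0]
  ]
}}

```text
time_s: 3.88
tcp_pos: [0.5277, 0.3067, 0.198]
tool_rot: [0.966, 0.258, 0.009, -0.003]
force: [-0.0, 0.4, -0.2]
finger_gap: 0.999
```

```bash
python3 -c "
from h import *
delta([.5243,.3065,.149],np.radians(30))"
```

```text
tcp [0.5277 0.3067 0.198 ] F [-0.02  0.37 -0.2 ] gap 0.998922210694137 t 3.8833 q [ 0.51  0.39  1.55  0.    1.19 -0.02]
shift cm [-0.4  -0.16  4.89]
yaw 29.999999999999996 turn units [-0.002 -0.185 -0.01 ]
```

Request:
{"op": "send_rows", "data": {
  "moves": [
    [-0.3,-0.1,1.5,0,-0.18,0,0],
    [-0.2,0,1.5,0,-0.1,0,0],
    [-0.1,0,1.5,0,-0.1,0,0],
    [0,0,0.5,0,0,0,0],
    [0,0,0,0,0,0,0]
  ]
}}

```text
time_s: 4.3
tcp_pos: [0.524, 0.3057, 0.1493]
tool_rot: [0.966, 0.258, -0.008, 0.002]
force: [-0.5, -0.1, 0.7]
finger_gap: 1.001
```

```bash
python3 -c "
from h import *
delta([.5243,.3065,.149],np.radians(30))"
```

```text
tcp [0.524  0.3057 0.1493] F [-0.54 -0.05  0.65] gap 1.0010571907976828 t 4.3 q [ 0.51  0.44  1.6   0.    1.12 -0.01]
shift cm [ 0.07 -0.05  0.03]
yaw 29.999999999999996 turn units [-0.004  0.156 -0.012]
```

Request:
{"op": "send_rows", "data": {
  "moves": [
    [0,0,0,0,0.15,0,0.2],
    [0,0,0,0,0,0,0.4],
    [0,0,0,0,0,0,0.6],
    [0,0,0,0,0,0,1],
    [0,0,0,0,0,0,1],
    [0,0,0,0,0,0,1],
    [0,0,0,0,0,0,1],
    [0,0,0,0,0,0,1]
  ],
  "force": 60
}}

```text
time_s: 4.97
tcp_pos: [0.5247, 0.3063, 0.1514]
tool_rot: [0.966, 0.258, 0.002, -0.001]
force: [-0.1, -0.6, -0.4]
finger_gap: 0.251
```

```bash
python3 -c "
from h import *
delta([.5243,.3065,.149],np.radians(30));grab('side','s3')
crop('s3',225,160,325,300,5,'s3c')"
```

```text
tcp [0.5247 0.3063 0.1514] F [-0.06 -0.62 -0.36] gap 0.2507897615452961 t 4.9667 q [ 0.51  0.43  1.61  0.    1.1  -0.01]
shift cm [-0.02 -0.04  0.24]
yaw 29.999999999999996 turn units [-0.006 -0.04  -0.012]
```

View pics/s3c.png

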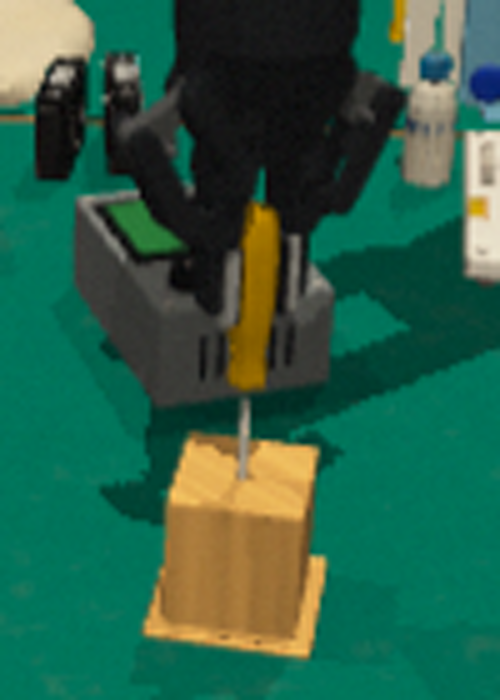

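The pads hold the handle in its middle (crop 265,280), and the 21 mm gap matches its thickness. I'll lift straight up.

Request:
{"op": "send_rows", "data": {
  "moves": [
    [0,0,-1,0,0,0,1],
    [0,0,-1,0,0,0,1],
    [0,0,-1,0,0,0,1],
    [0,0,-1,0,0,0,1],
    [0,0,0,0,0,0,1]
  ]
}}

```text
time_s: 5.43
tcp_pos: [0.525, 0.3063, 0.1961]
tool_rot: [0.966, 0.258, 0.003, -0.001]
force: [-0.3, 0.6, 0.7]
finger_gap: 0.251
```

```bash
python3 -c "
from h import *
delta([.5247,.3065,.25],np.radians(30))"
```

```text
tcp [0.525  0.3063 0.1961] F [-0.28  0.6   0.67] gap 0.25069520364328307 t 5.4333 q [ 0.51  0.39  1.55  0.    1.2  -0.01]
shift cm [ 0.01 -0.03 -5.39]
yaw 29.999999999999996 turn units [-0.004 -0.051 -0.011]
```

Request:
{"op": "send_rows", "data": {
  "moves": [
    [0,0,-1.2,0,0,0,1],
    [0,0,-1.2,0,0,0,1],
    [0,0,-1.2,0,0,0,1],
    [0,0,-1.2,0,0,0,1],
    [0,0,-1,0,0,0,1],
    [0,0,0,0,0,0,1]
  ]
}}

```text
time_s: 5.93
tcp_pos: [0.5249, 0.3061, 0.2597]
tool_rot: [0.966, 0.258, 0.004, -0.001]
force: [-0.4, 0.4, -0.0]
finger_gap: 0.254
```

```bash
python3 -c "
from h import *
delta([.5107,.0858,.258],np.radians(10));grab('side','s4');grab('top','t4')
crop('s4',225,110,325,300,3,'s4c')"
```

```text
tcp [0.5249 0.3061 0.2597] F [-0.41  0.43 -0.01] gap 0.25440503230624023 t 5.9333 q [ 0.51  0.35  1.44  0.    1.34 -0.01]
shift cm [-12.22  18.39   0.06]
yaw 10.0 turn units [-0.017 -0.081  3.321]
```

View pics/s4c.png

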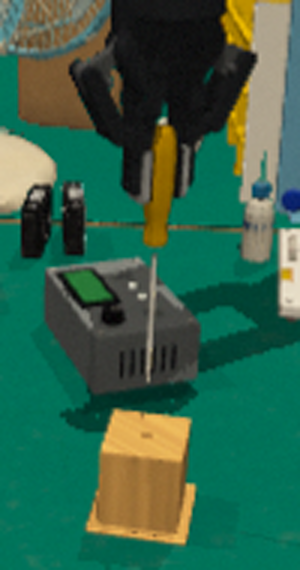

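Request:
{"op": "send_rows", "data": {
  "moves": [
    [-0.7,1.7,0,0,0,0.3,1],
    [-1.3,2.9,0,0,0,0.5,1],
    [-1.3,2.9,0,0,0,0.5,1],
    [-1.3,2.9,0,0,0,0.5,1],
    [-1.3,2.9,0,0,0,0.5,1],
    [-1.3,2.9,0,0,0,0.5,1],
    [-0.9,2,0,0,0,0.3,1],
    [-0.4,1,0,0,0,0.2,1],
    [0,0,0,0,0,0,1]
  ]
}}

```text
time_s: 6.78
tcp_pos: [0.509, 0.0894, 0.2465]
tool_rot: [0.997, 0.082, -0.006, 0.0]
force: [0.4, 0.6, -1.0]
finger_gap: 0.249
```

```bash
python3 -c "
from h import *
delta([.5107,.0858,.258],np.radians(10));s=grab('side','s5');t=grab('top','t5');grab('wrist','w5')
crop('s5',205,90,305,250,4,'s5c');crop('t5',225,155,325,245,6,'t5c')
for z in(.117,):
  p=read_state()['tcp_pos'];print(proj(s,[p[0],p[1],z]),proj(t,[p[0],p[1],z]))"
```

```text
tcp [0.509  0.0894 0.2465] F [ 0.37  0.61 -1.02] gap 0.24885931032536623 t 6.7833 q [ 0.15  0.22  1.66  0.    1.27 -0.01]
shift cm [ 0.09  0.38 -1.15]
yaw 10.0 turn units [-0.009  0.115 -0.1  ]
[278.40401478 195.87932936] [265.36033789 213.00626641]
```

View pics/s5c.png

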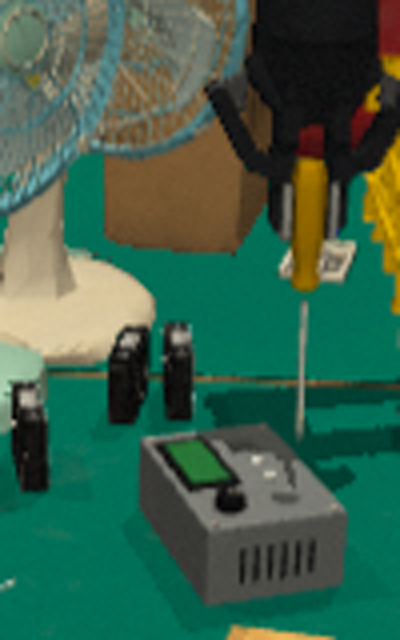

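View pics/t5c.png

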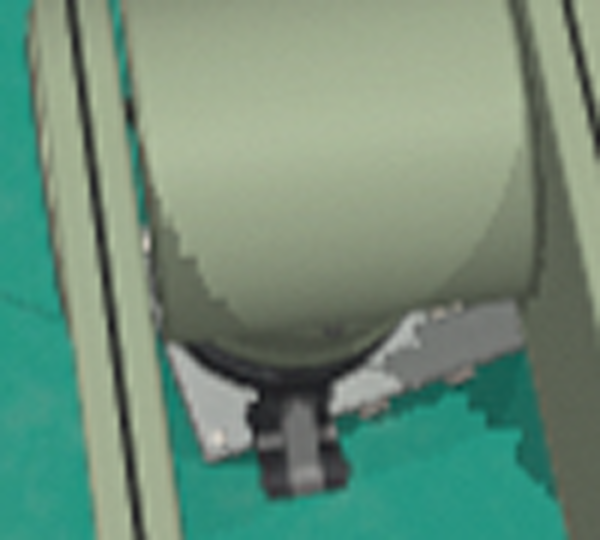

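View pics/w5.png

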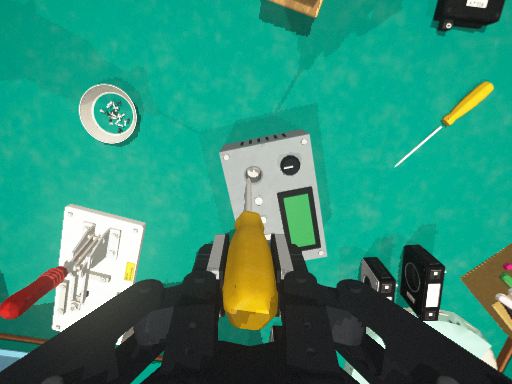

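The blade hangs free near the round hole. I'll enlarge the wrist and side views and triangulate both the tip and the hole from the same pair.

```bash
python3 -c "
from h import *
crop('w5',215,145,285,220,9,'w5c');crop('s5',250,160,305,225,10,'s5d')"
```

```text
(no output)
```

View pics/w5c.png

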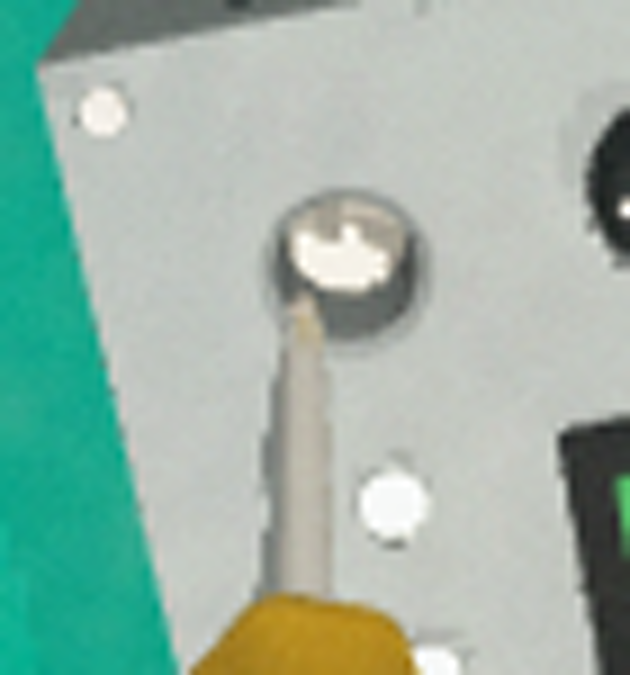

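View pics/s5d.png

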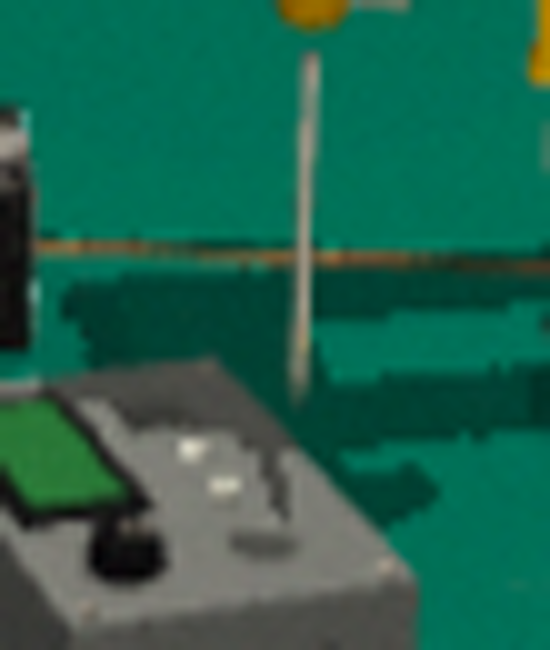

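```bash
python3 -c "
from h import *
s=load('s5');w=load('w5')
S=lambda x,y:(s,250+(x+.5)/10-.5,160+(y+.5)/10-.5)
W=lambda x,y:(w,215+(x+.5)/9-.5,145+(y+.5)/9-.5)
print('tip',tri(S(298,402),W(302,292)));print('hole',tri(S(265,545),W(348,267)),atz(*W(348,267),.06),atz(*S(265,545),.06))
print('shanktop(side)+', tri(S(312,55),W(305,590)))
"
```

```text
tip (array([0.506478  , 0.09407904, 0.10661761]), [np.float64(0.0004828885094865592), np.float64(0.0004828885094866923)])
hole (array([0.51275866, 0.0862291 , 0.05941859]), [np.float64(0.00039679949214411683), np.float64(0.00039679949214433384)]) [0.51233831 0.08640459 0.06      ] [0.5132016 0.0872924 0.06     ]
shanktop(side)+ (array([0.50810593, 0.09761231, 0.20625935]), [np.float64(0.0009016864680127188), np.float64(0.0009016864680126622)])
```

The tip is at (0.5065, 0.0941, 0.106). The hole is at (0.512, 0.0863, 0.060), and the two view pairs agree to within 2 mm. I'll correct sideways and come down to about 20 mm above the mouth.

Request:
{"op": "send_rows", "data": {
  "moves": [
    [0.25,0.8,0,0,0.11,-0.1,1],
    [0,0,1,0,0,0,1],
    [0,0,1,0,0,0,1],
    [0,0,0,0,0,0,1]
  ]
}}

```text
time_s: 7.27
tcp_pos: [0.5154, 0.0904, 0.2251]
tool_rot: [0.996, 0.093, 0.001, -0.003]
force: [-1.0, 1.0, -0.8]
finger_gap: 0.252
```

```bash
python3 -c "
from h import *
delta([.5128,.0815,.225],np.radians(10));s=grab('side','s6');grab('wrist','w6')
crop('w6',215,145,285,220,9,'w6c');crop('s6',250,160,305,225,10,'s6d')"
```

```text
tcp [0.5154 0.0904 0.2251] F [-1.01  0.96 -0.79] gap 0.2522107068925426 t 7.2667 q [ 0.15  0.24  1.69  0.01  1.2  -0.04]
shift cm [-0.41  0.83  0.  ]
yaw 10.0 turn units [-0.046 -0.031  0.105]
```

View pics/w6c.png

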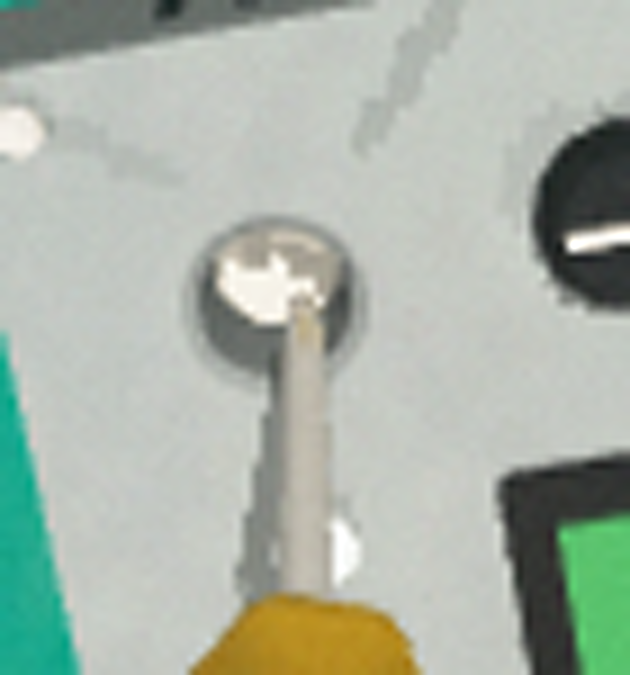

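View pics/s6d.png

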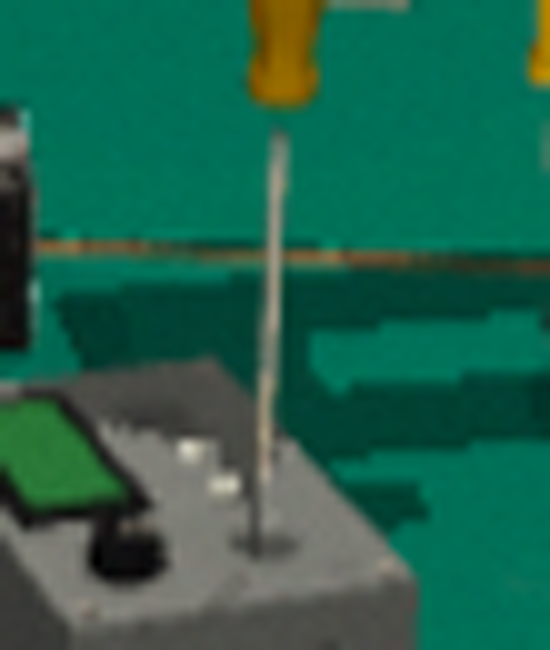

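```bash
python3 -c "
from h import *
s=load('s6');w=load('w6')
S=lambda x,y:(s,250+(x+.5)/10-.5,160+(y+.5)/10-.5)
W=lambda x,y:(w,215+(x+.5)/9-.5,145+(y+.5)/9-.5)
print('tip',tri(S(264,482),W(303,296)));print('hole',tri(S(265,545),W(275,300)),atz(*W(275,300),.06))
print('tip pred z .0815', atz(*W(303,296),.0815),proj(s,[.512,.0863,.06]))
delta(read_state()['tcp_pos'])
print(read_state()['qd'].round(3))
"
```

```text
tip (array([0.51445976, 0.09247854, 0.08167148]), [np.float64(0.0002400219098597351), np.float64(0.00024002190985967378)])
hole (array([0.51262553, 0.08578144, 0.05918284]), [np.float64(0.0005102079431467718), np.float64(0.0005102079431467848)]) [0.51208709 0.0860309  0.06      ]
tip pred z .0815 [0.51422806 0.09245742 0.0815    ] [276.48329433 213.90261823]
tcp [0.516  0.0903 0.2265] F [ 0.75  0.4  -0.46] gap 0.25296952570382947 t 7.3667 q [ 0.15  0.24  1.69  0.01  1.21 -0.04]
shift cm [0. 0. 0.]
yaw 10.633121453062556 turn units [-0.044 -0.05   0.   ]
[-0.007 -0.013 -0.016 -0.005  0.006 -0.002]
```

The tip is at (0.5144, 0.0925, 0.0817) and the hole at (0.512, 0.086). It needs about (-0.35, 0.6) cm in tool axes.

Request:
{"op": "send_rows", "data": {
  "moves": [
    [-0.35,0.6,0,0,0,0,1],
    [0,0,0,0,0,0,1],
    [0,0,0,0,0,0,1]
  ]
}}

```text
time_s: 7.62
tcp_pos: [0.514, 0.0848, 0.227]
tool_rot: [0.996, 0.094, 0.003, -0.003]
force: [-0.1, -0.4, -0.8]
finger_gap: 0.25
```

```bash
python3 -c "
from h import *
delta([.513,.0839,.225]);s=grab('side','s7');grab('wrist','w7')
crop('w7',215,145,285,220,9,'w7c');crop('s7',250,160,305,225,10,'s7d')"
```

```text
tcp [0.514  0.0848 0.227 ] F [-0.14 -0.38 -0.76] gap 0.2501785327095356 t 7.6167 q [ 0.14  0.23  1.7   0.01  1.2  -0.05]
shift cm [-0.12  0.07  0.2 ]
yaw 10.760560700617114 turn units [-0.047 -0.06   0.   ]
```

View pics/w7c.png

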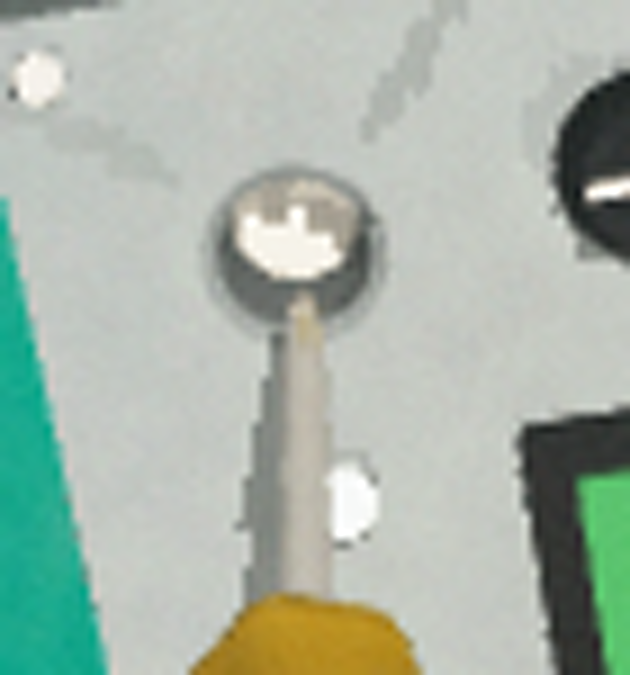

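View pics/s7d.png

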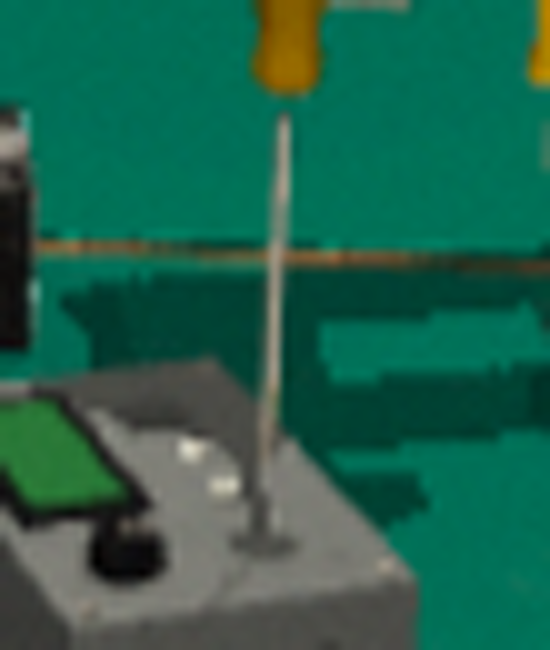

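The tip is within about 1.3 mm of the hole axis. I'll descend slowly into the hole, stopping above the button.

Request:
{"op": "send_rows", "data": {
  "moves": [
    [-0.12,0.07,0.7,-0.04,-0.05,0,1],
    [0,0,0.7,0,0,0,1],
    [0,0,0.4,0,0,0,1],
    [0,0,0,0,0,0,1]
  ]
}}

```text
time_s: 8.05
tcp_pos: [0.513, 0.0837, 0.2077]
tool_rot: [0.996, 0.093, 0.001, -0.0]
force: [-0.8, -0.2, -0.5]
finger_gap: 0.249
```

```bash
python3 -c "
from h import *
delta([.513,.0839,.1814]);s=grab('side','s8');grab('wrist','w8')
crop('w8',215,145,285,220,9,'w8c');crop('s8',250,160,305,225,10,'s8d')"
```

```text
tcp [0.513  0.0837 0.2077] F [-0.84 -0.18 -0.52] gap 0.24935489186896814 t 8.05 q [ 0.14  0.25  1.73  0.    1.16 -0.05]
shift cm [-0.   -0.02  2.63]
yaw 10.727720641308764 turn units [-0.002 -0.016  0.   ]
```

View pics/w8c.png

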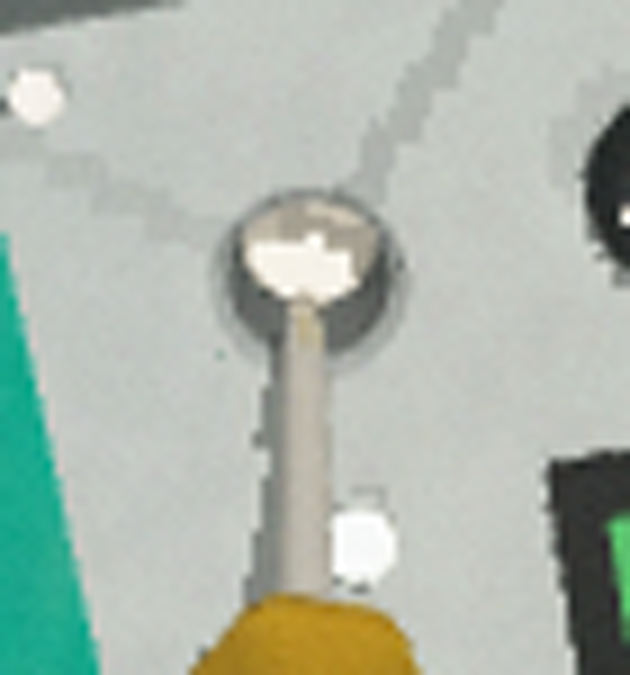

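View pics/s8d.png

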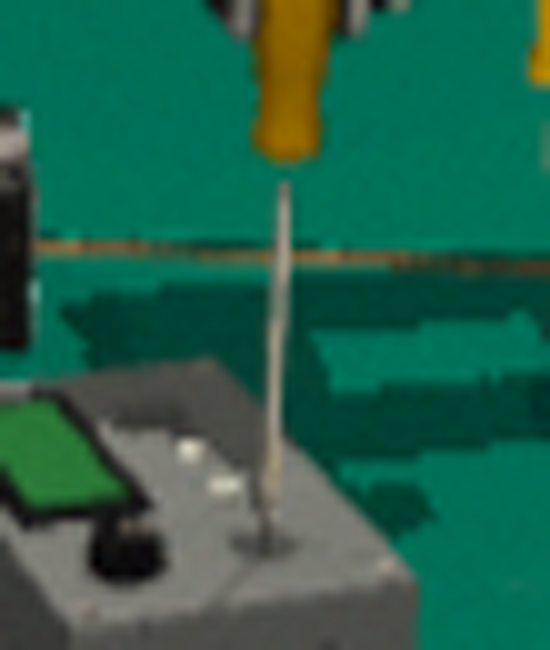

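The tip is at the mouth, inside the rim: wrist crop (303,298) against the hole centre (310,275). I'll go on down to about 5 mm above the button.

Request:
{"op": "send_rows", "data": {
  "moves": [
    [0,0,0.7,0,0,0,1],
    [0,0,0.7,0,0,0,1],
    [0,0,0.4,0,0,0,1],
    [0,0,0,0,0,0,1],
    [0,0,0,0,0,0,1]
  ]
}}

```text
time_s: 8.57
tcp_pos: [0.5137, 0.0838, 0.1885]
tool_rot: [0.996, 0.093, 0.002, -0.0]
force: [0.6, -0.2, 0.5]
finger_gap: 0.252
```

```bash
python3 -c "
from h import *
delta([.513,.0839,.1814]);s=grab('side','s9');grab('wrist','w9')
crop('w9',215,145,285,220,9,'w9c');crop('s9',250,160,305,225,10,'s9d')"
```

```text
tcp [0.5137 0.0838 0.1885] F [ 0.64 -0.15  0.45] gap 0.2522461012824134 t 8.5667 q [ 0.14  0.27  1.76  0.    1.12 -0.05]
shift cm [-0.06 -0.02  0.71]
yaw 10.728031129589475 turn units [-0.002 -0.029  0.   ]
```

View pics/w9c.png

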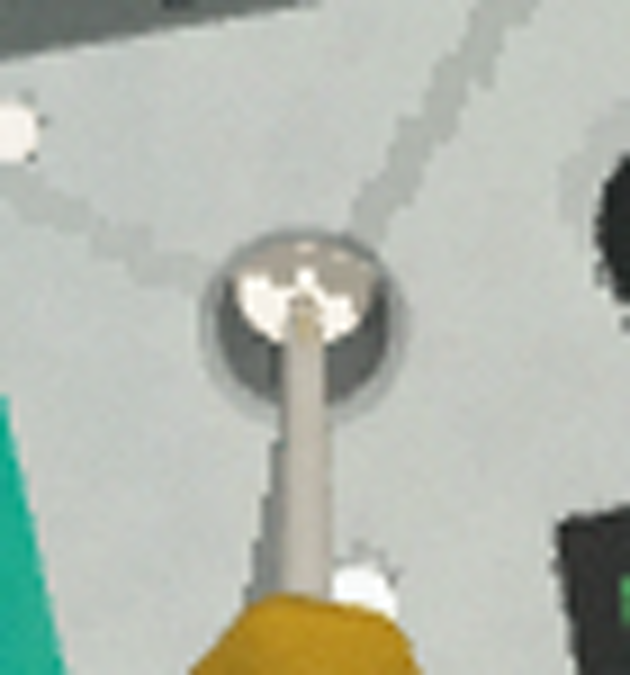

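The blade is inside the hole, with its tip (303,298) over the middle of the button. I'll go down in small steps and watch the force.

Request:
{"op": "send_rows", "data": {
  "moves": [
    [-0.05,0,0.4,0,-0.03,0,1],
    [0,0,0.3,0,0,0,1],
    [0,0,0,0,0,0,1]
  ]
}}

```text
time_s: 8.92
tcp_pos: [0.5137, 0.0837, 0.1818]
tool_rot: [0.996, 0.093, 0.001, -0.0]
force: [-0.5, -0.1, -0.5]
finger_gap: 0.249
```

Request:
{"op": "send_rows", "data": {
  "moves": [
    [0,0,0.2,0,0,0,1],
    [0,0,0,0,0,0,1]
  ]
}}

```text
time_s: 9.08
tcp_pos: [0.514, 0.0838, 0.18]
tool_rot: [0.996, 0.093, 0.001, -0.0]
force: [-0.4, 0.3, 1.6]
finger_gap: 0.248
```

Request:
{"op": "send_rows", "data": {
  "moves": [
    [0,0,0.2,0,0,0,1],
    [0,0,0,0,0,0,1]
  ]
}}

```text
time_s: 9.25
tcp_pos: [0.5142, 0.0838, 0.1784]
tool_rot: [0.996, 0.093, 0.002, -0.0]
force: [-1.2, 0.1, 2.9]
finger_gap: 0.249
```

Request:
{"op": "send_rows", "data": {
  "moves": [
    [0,0,0.2,0,0,0,1],
    [0,0,0,0,0,0,1]
  ]
}}

```text
time_s: 9.42
tcp_pos: [0.5143, 0.0839, 0.177]
tool_rot: [0.996, 0.093, 0.002, -0.0]
force: [-1.5, -0.7, 2.8]
finger_gap: 0.252
```

Request:
{"op": "send_rows", "data": {
  "moves": [
    [0,0,0.15,0,0,0,1],
    [0,0,0,0,0,0,1]
  ]
}}

```text
time_s: 9.58
tcp_pos: [0.5144, 0.0839, 0.176]
tool_rot: [0.996, 0.093, 0.002, -0.0]
force: [-0.8, 0.3, 4.7]
finger_gap: 0.249
```

```bash
python3 -c "
from h import *
delta([.513,.0839,.1743])"
```

```text
tcp [0.5144 0.0839 0.176 ] F [-0.84  0.27  4.71] gap 0.2490930030171505 t 9.5833 q [ 0.14  0.28  1.78  0.    1.09 -0.05]
shift cm [-0.14 -0.03  0.17]
yaw 10.727536128894595 turn units [-0.    -0.044  0.   ]
```

Request:
{"op": "send_rows", "data": {
  "moves": [
    [-0.05,0,0.15,0,0,0,1],
    [0,0,0,0,0,0,1]
  ]
}}

```text
time_s: 9.75
tcp_pos: [0.5142, 0.0838, 0.1749]
tool_rot: [0.996, 0.093, 0.003, -0.0]
force: [-0.8, -0.8, 4.8]
finger_gap: 0.249
```

Request:
{"op": "send_rows", "data": {
  "moves": [
    [0,0,0.12,0,0,0,1],
    [0,0,0,0,0,0,1]
  ]
}}

```text
time_s: 9.92
tcp_pos: [0.5143, 0.0838, 0.1742]
tool_rot: [0.996, 0.093, 0.003, -0.0]
force: [-1.1, 0.5, 5.5]
finger_gap: 0.253
```

Request:
{"op": "send_rows", "data": {
  "moves": [
    [0,0,0,0,0,0,1]
  ]
}}

```text
time_s: 10.0
tcp_pos: [0.5143, 0.0838, 0.1744]
tool_rot: [0.996, 0.093, 0.003, -0.0]
force: [-1.1, -0.2, 4.2]
finger_gap: 0.248
```

Request:
{"op": "send_rows", "data": {
  "moves": [
    [0,0,0,0,0,0,1]
  ]
}}

```text
time_s: 10.08
tcp_pos: [0.5143, 0.0838, 0.1745]
tool_rot: [0.996, 0.093, 0.003, -0.0]
force: [-0.9, -0.9, 4.9]
finger_gap: 0.251
```

```bash
python3 -c "
from h import *
delta([.513,.0839,.1743]);s=grab('side','s10');grab('wrist','w10')
crop('w10',215,145,285,220,9,'w10c');crop('s10',235,120,315,235,6,'s10d');print(read_state()['force'])"
```

```text
tcp [0.5143 0.0838 0.1745] F [-0.86 -0.89  4.9 ] gap 0.2510591387029039 t 10.0833 q [ 0.14  0.28  1.78  0.    1.08 -0.05]
shift cm [-0.12 -0.03  0.02]
yaw 10.724638683664928 turn units [ 0.    -0.061 -0.   ]
[-2.10407417 -1.03505497  5.71015489]
```

View pics/w10c.png

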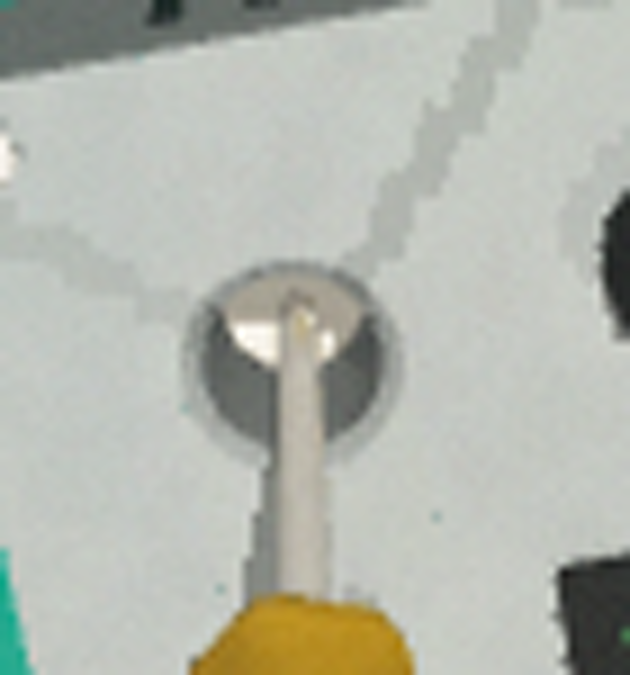

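View pics/s10d.png

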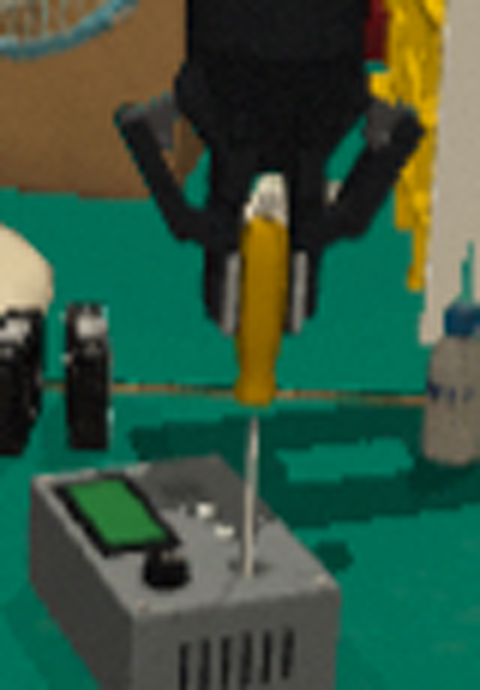

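The button face in the hole has clearly sunk. The force is about 5–5.7 N against a free baseline of -0.5 N, which means roughly 5.5 mm of travel. I'll push a little further.

Request:
{"op": "send_rows", "data": {
  "moves": [
    [0,0,0.15,0,0,0,1],
    [0,0,0,0,0,0,1]
  ]
}}

```text
time_s: 10.35
tcp_pos: [0.5143, 0.0839, 0.1733]
tool_rot: [0.996, 0.093, 0.003, -0.0]
force: [-1.0, -1.1, 5.3]
finger_gap: 0.255
```

Request:
{"op": "send_rows", "data": {
  "moves": [
    [0,0,0.1,0,0,0,1],
    [0,0,0,0,0,0,1]
  ]
}}

```text
time_s: 10.52
tcp_pos: [0.5144, 0.0839, 0.1727]
tool_rot: [0.996, 0.093, 0.003, -0.0]
force: [-1.2, 0.1, 6.3]
finger_gap: 0.249
```

Request:
{"op": "send_rows", "data": {
  "moves": [
    [0,0,0.1,0,0,0,1],
    [0,0,0,0,0,0,1]
  ]
}}

```text
time_s: 10.68
tcp_pos: [0.5144, 0.0839, 0.1722]
tool_rot: [0.996, 0.093, 0.004, -0.0]
force: [-1.6, -0.6, 6.2]
finger_gap: 0.249
```

Request:
{"op": "send_rows", "data": {
  "moves": [
    [0,0,0.05,0,0,0,1]
  ]
}}

```text
time_s: 10.77
tcp_pos: [0.5144, 0.0839, 0.1721]
tool_rot: [0.996, 0.093, 0.004, -0.0]
force: [-1.4, 0.2, 6.3]
finger_gap: 0.251
```

Request:
{"op": "send_rows", "data": {
  "moves": [
    [0,0,0.08,0,0,0,1],
    [0,0,0,0,0,0,1],
    [0,0,0,0,0,0,1]
  ]
}}

```text
time_s: 11.02
tcp_pos: [0.5144, 0.0839, 0.1722]
tool_rot: [0.996, 0.093, 0.004, -0.0]
force: [-1.7, -0.1, 6.4]
finger_gap: 0.249
```

```bash
python3 -c "
from h import *
f=[]
w=grab('wrist','w11');
for i in range(10): get_image('side');f.append(read_state()['force'])
print(np.mean(f,0),np.std(f,0));delta([.513,.0839,.1743])
s=grab('side','s11')
crop('w11',215,145,285,220,9,'w11c');crop('s11',205,120,325,235,5,'s11d')"
```

```text
[-1.53283343 -0.29301894  6.67250325] [0.65109324 0.56344568 0.44752206]
tcp [0.5144 0.0839 0.1722] F [-0.25 -0.57  6.25] gap 0.251722206185414 t 11.5667 q [ 0.14  0.28  1.78  0.    1.07 -0.05]
shift cm [-0.13 -0.02 -0.21]
yaw 10.72428164313428 turn units [-0.    -0.075  0.   ]
```

View pics/w11c.png

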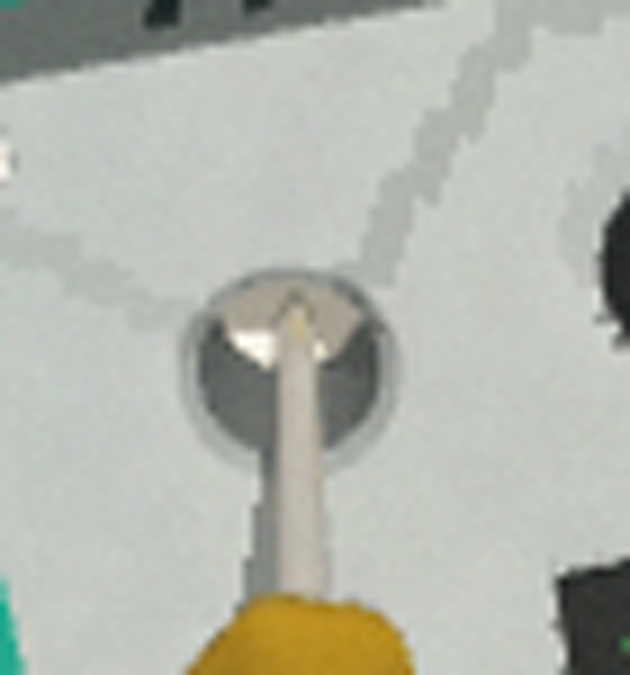

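View pics/s11d.png

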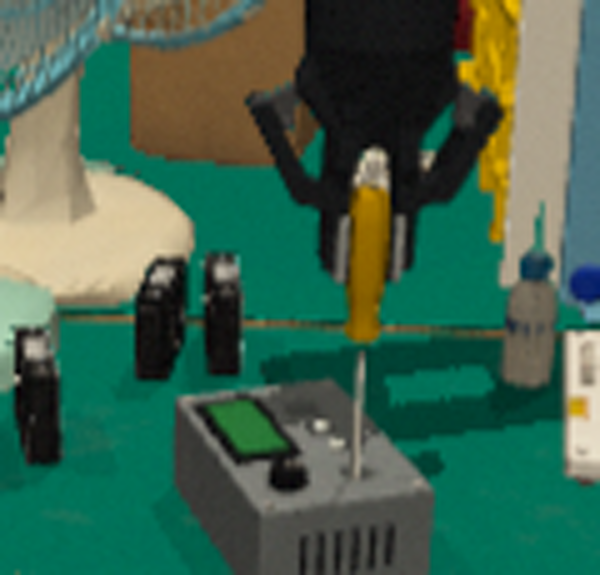

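```bash
python3 -c "
from h import *
print(job_done()); st=read_state(); print(st['time_s'],st['force'],st['finger_gap'])"
```

```text
the job is handed in; nothing more can be done
None
the job is handed in; nothing more can be done
```

I lifted the screwdriver out of the wooden stand, put its blade through the round hole, and pushed the reset button well down. I handed in at about 11.6 s, still gripping the screwdriver and holding the button down.

**Last checks:**
- **Push:** the vertical force averaged 6.7 N over 10 readings (scatter about 0.45 N) and was steady. That means about 7 mm of the 8 mm travel, and no reading passed about 7 N against the 20 N limit.
- **Grip and blade:** the finger opening stayed at 0.25 (21 mm) throughout. The last wrist picture shows the blade inside the round hole, on the sunken button.
- **Other items:** I never went near the square hole, and the glue bottle looks upright and unmoved in the last side picture. I did not measure either bystander again, and the spare housing was not in the last crops.

**Disagreements:**
- **Depth:** the tool came down about 9 mm after first contact, while the force suggests about 7 mm of travel. The tool may have tilted or slipped slightly in the grip, or the force reading may be a little off.
- **Hole position:** the camera views differed by about 2 mm, well inside the clearance.

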